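# Light-test a toy-cabinet lamp with its bayonet battery cap

## Robot

A 6-joint arm with a two-finger parallel gripper is mounted at the origin on the work surface. World frame = base frame: x ahead of the robot, y to its left, z up, the work surface at z = 0. Lengths are in m, angles in rad, forces in N, time in s.
With the tool pointing down it reaches from about 0.225 to 0.875 m from the base axis. Payload 3.4 kg.
Tool frame: the origin (TCP) lies on the centre line of the jaws, within the pads' length; the fingertips stand 22 mm ahead of it and the grasp point (between the pads) lies 3 mm ahead of it; z points along the fingers, y is the line along which they close (so a half turn about z gives the same grasp; the last joint's range is limited). The gripper opens to 85 mm and grips with 20 to 120 N. Pads are 22 mm wide; open, the fingers measure 114 mm over their backs; the gripper's body (76 mm by 85 mm) begins 54 mm behind the grasp point. The pads swing forward as they close: fully open they stand 13 mm farther back than shut.
Start: joints at [1.15, 0.276, 1.505, -0, 1.361, -0.121], TCP at [0.17, 0.549, 0.253] pointing down, gripper open.
Joint ranges: [-2.89, 2.89], [-0.75, 2.08], [0.22, 2.7], [-1.18, 4.32], [0.11, 2.71], [-2.7, 2.7]. Speed limits (rad/s): [2.57, 2.57, 3.14, 3.14, 3.14, 3.14].

## Interface

Orientations are given as a unit quaternion [w, x, y, z].
In Python, from rig import manip gives the robot as it stands.
- The arm moves only by the tool pendant, called after "Request:" as a command line: name --pt "numbers of a row" for each row, then --argument value for the rest. Schema: {"type":"object","properties":{"deltas":{"type":"array","items":{"type":"object","properties":{"tx":{"type":"number"},"ty":{"type":"number"},"tz":{"type":"number"},"yaw":{"type":"number"}},"additionalProperties":false},"minItems":1,"maxItems":5},"jaw":{"type":"number"},"squeeze":{"type":"number"},"only":{"type":"string"},"quiet":{"type":"boolean"},"lines":{"type":"string"}},"required":["deltas"],"additionalProperties":false}. deltas is a list of rows, 1 to 5 of them, each an object with the fields tx, ty, tz (the shift in m), yaw (a turn about the tool's z in rad); a field left out counts as zero; each row shifts and turns the commanded pose from where the row before left it, along the tool's axes as they then stand; what a row does not reach is not made up. A row lasts 1/12 s, in which the tool goes at most 0.0417 m and 0.125 rad, less where a joint would pass 70% of its speed; a pose out of reach is approached as far as the arm can. jaw is the finger opening in m, set as the call begins (left out keeps the last). The fingers move at their own pace and stop on an object; squeeze is the grip in N (left out, the last holds). Time passes only in rows, so rows that do not move let the fingers close. The tool returns the time, the measured TCP pose, the force, the opening and the grip force at its end. only (a regular expression) keeps the lines of the reply that match it, lines (a string "A,B") keeps lines A to B, and quiet returns only ok. Input that does not fit is refused with a message, and nothing moves.
- manip.get_state(): the state, without advancing time (a new reading comes with each control period).
- manip.get_image(name): name is "scene" or "top" or "wrist"; returns a dict with "img" (480x640x3 uint8, red, green, blue), "camera_matrix" (3x3 intrinsics, pixels), "k1" (the pictures are not rectified: a ray, as slopes to the right and down, at radius r is drawn at 1 + k1 r^2 times it, then the intrinsics apply), "T" (4x4, takes a point from camera to world coordinates); the wrist camera has in their place "hand_eye" (4x4, takes a point from camera to tool coordinates, whose origin is the TCP and whose axes are the flange's). Camera axes: x right, y down, z forward; pixel columns grow to the right and rows downward; lengths in m; the calibration is good to about 2 mm. A picture is of the moment at which its call begins: read the wrist's pose just before it. There is no depth.
- manip.sign_off(): hands the job in; it is judged then, once.
The state is a dict: "clock": time; "qpos": joint angles; "qd": joint speeds; "effort": joint torques, N m; "position": TCP position; "ee_rot": TCP orientation; "contact_force": force on the tool from outside, world axes, zero at the start; "moment": the same for the moment, N m; "width": finger opening in m; "gripper_force": force on a finger pad.
Only numpy, scipy, OpenCV 4.12 (cv2) and the standard library are available. Lean on these libraries where they do the work, as an engineer would, in place of code of your own. Each camera call takes 0.05 s, during which the arm holds its last target. There are 200 camera calls.

## Task

Fit the blue battery cap to the little cabinet lamp that stands mouth up in the vice: pass its two lugs down through the gaps in the collar, press it home against the battery and turn it clockwise, seen from above, to the yellow test mark halfway round. Stop before the spring balls click at the red mark: at yellow the lamp lights only while a hand keeps the cap there, so end the job with the cap still in the grip, held steady at the test mark, and do not let go. Leave the spare cell, the peg doll and the bead jar where they stand.

Things in the scene. Friction and masses are not known exactly. Their poses are not given: they have to be found in the camera images.
- cap: Blue battery cap, about 70 g, standing on its plug. Origin: centre of its underside, z up. Plug tapering from 31 mm dia at the foot to 39 mm at z 8, to z 10.5; two brass lugs along +x and -x, 7 mm wide, z 1-5 mm, reaching 26 mm from the axis; flange 56 mm dia, z 10.5-17; wing grip: upright bar 46 mm long (x), 12 mm thick (y), z 17-38, white line on top. A half turn about z gives the same cap.
- mouth (a point): Centre of the open top of the lamp's black collar (72 mm dia), 219 mm above the bench, z up. Its 4 mm thick lip has a 43 mm bore and two 13 mm wide gaps along this frame's +x and -x, where the lugs go down. Home: flange on the collar, cap origin 10.5 mm below this point (9 mm once the battery spring lifts the lugs against the lip).
- lamp: Aluminium lamp 55 mm dia, 142 mm long, fixed in the vice, yaw varies; origin at the centre of its underside, axes parallel to mouth's. Rim marks, for each gap: white at the gap (insert), yellow 42 degrees clockwise from above (test), red 84 (locked). Other way blocked. Spring balls resist from about 58. Battery tip 6.5 mm below the rim, sprung up with 2 to 4 N.
- switch (a joint): Contact ring inside the collar, turned by the lugs, rad. 0 at rest, grows as the cap turns clockwise. The lugs meet it about 7 degrees into the turn, so at the yellow mark it reads about 0.60. Its spring turns it, and a released cap, back: about 0.08 N m at rest, 0.16 N m at the yellow mark.
- vice: Blue bench vice, bolted down. Origin on the bench under the lamp's axis; x points from the tommy bar to the fixed jaw. Foot and jaws within x -76 to 105 mm, y -53 to 53 mm, jaw tops 125 mm high; slide and screw, up to 76 mm high, reach x -188 mm; the tommy bar there spans y -63 to 63 mm.
- spare_cell: Bystander: yellow battery standing upright, 33 mm dia, 61 mm tall; origin at the centre of its underside.
- peg_doll: Bystander: red wooden peg doll with a green hat, 37 mm dia at the foot, 74 mm tall; origin at the centre of its underside.
- bead_jar: Bystander: clear jar of coloured beads with a white lid, 57 mm dia, 62 mm tall; origin at the centre of its underside.

How it is judged:
By the outcome, as a careful person would: the job done as asked, in the order asked, and still so for the second after the job is handed in, while the arm keeps its last pose, push and grip.
It also fails if it takes over 38 s, if anything falls off the work surface, if the arm or the gripper's body presses on something with over 40 N, if the wrist force passes 120 N, or if a joint passes its speed limit or range.

## Working session

There is one attempt and no reset: what is moved stays moved. The work goes in short steps, Python scripts to look and compute and a tool call to move; the robot and the scene stay as the last step left them, time stands still between calls to the robot, and variables do not carry over. Pictures are saved under pics/ and viewed, at most 10 in all, crops included, and the job is handed in when it is done.

```bash
ls; mkdir -p pics; python3 - <<'E'
from rig import manip
import cv2,numpy as np
s=manip.get_state();print(s)
for n in("scene","top"):
    d=manip.get_image(n);cv2.imwrite(f"pics/{n}0.png",d["img"][:,:,::-1]);np.savez(f"pics/{n}0.npz",**{k:v for k,v in d.items()})
    print(n,d["camera_matrix"],d["k1"],d["T"])
E
```

```text
pics
rig.py
{'clock': 0.0, 'qpos': array([ 1.14997375e+00,  2.76577212e-01,  1.50616427e+00, -2.42344477e-05,
        1.36069338e+00, -1.20976506e-01]), 'qd': array([ 0.0002554 ,  0.00156183,  0.00084507, -0.00030968,  0.00229457,
       -0.00092114]), 'effort': array([-1.29354245e-03, -4.16777980e+01, -2.45799494e+01, -5.72344125e-04,
        1.14522668e-02,  1.29561283e-05]), 'position': array([0.16963198, 0.54888069, 0.25243741]), 'ee_rot': array([-2.35070133e-04,  1.49359461e-01,  9.88782536e-01, -8.90684662e-04]), 'contact_force': array([0.25540045, 0.31391759, 0.05397467]), 'moment': array([ 0.00826665, -0.03089737,  0.03084539]), 'gripper_force': 0.0, 'width': 0.0852476940013222}
scene [[528.38180431   0.         316.45120863]
 [  0.         528.38180431 233.20838715]
 [  0.           0.           1.        ]] -0.07000498952536618 [[-0.1306739   0.60164114 -0.78800525  1.2380955 ]
 [ 0.99128686  0.06600052 -0.1139925   0.13889111]
 [-0.01657382 -0.79603509 -0.60502351  0.65369978]
 [ 0.          0.          0.          1.        ]]
top [[477.51565962   0.         319.03901047]
 [  0.         477.51565962 240.07326619]
 [  0.           0.           1.        ]] -0.07976496943269452 [[ 0.02506778 -0.99639873  0.08100107  0.50451315]
 [-0.9996769  -0.02464406  0.00622674  0.03898918]
 [-0.00420812 -0.08113099 -0.99669456  1.05307833]
 [ 0.          0.          0.          1.        ]]
```

View pics/scene0.png

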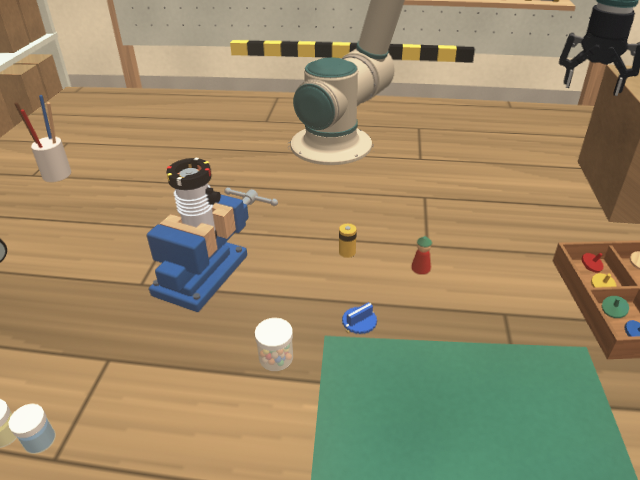

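View pics/top0.png

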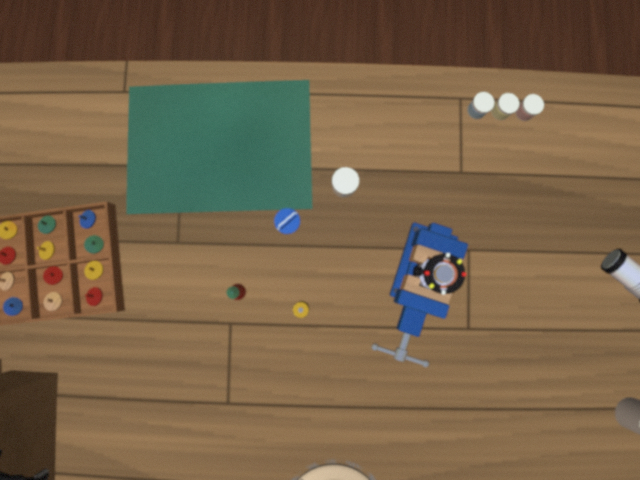

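```bash
cat > h.py <<'E'
import cv2,numpy as np
from scipy.spatial.transform import Rotation as R
def ray(px,d,T):
    p=cv2.undistortPoints(np.array(px,float).reshape(-1,1,2),d["camera_matrix"],np.array([float(d["k1"]),0,0,0])).reshape(-1,2)
    v=np.c_[p,np.ones(len(p))]@T[:3,:3].T
    return T[:3,3],v
def onz(px,d,T,z):
    o,v=ray(px,d,T); return o+v*((z-o[2])/v[:,2])[:,None]
def tcpT(s):
    T=np.eye(4);w,x,y,z=s["ee_rot"];T[:3,:3]=R.from_quat([x,y,z,w]).as_matrix();T[:3,3]=s["position"];return T
def snap(m,name,f):
    s=m.get_state();d=m.get_image(name);cv2.imwrite(f"pics/{f}.png",d["img"][:,:,::-1])
    T=tcpT(s)@d["hand_eye"] if name=="wrist" else d["T"]
    np.savez(f"pics/{f}.npz",img=d["img"],camera_matrix=d["camera_matrix"],k1=d["k1"],Tw=T)
    return s,d,T
def blobs(mask,amin=4):
    n,l,st,c=cv2.connectedComponentsWithStats(mask.astype(np.uint8));return [(st[i,4],c[i].round(1)) for i in range(1,n) if st[i,4]>=amin]
E
python3 - <<'E'
from h import *
d=dict(np.load("pics/top0.npz"));T=d["T"];im=d["img"]
hsv=cv2.cvtColor(im,cv2.COLOR_RGB2HSV)
sub=np.zeros(im.shape[:2],bool);sub[200:240,270:305]=1
blue=(hsv[...,0]>100)&(hsv[...,0]<130)&(hsv[...,1]>120)&sub
whi=(hsv[...,1]<110)&(hsv[...,2]>140)&sub
ys,xs=np.where((blue|whi));print("cap",len(xs),onz([[xs.mean(),ys.mean()]],d,T,.02))
ys,xs=np.where(whi);P=onz(np.c_[xs,ys],d,T,.038);c=P.mean(0);u,s,v=np.linalg.svd(P-c);print("line",len(xs),c,np.degrees(np.arctan2(v[0,1],v[0,0])))
for n,p,z in(("jar",(345,181),.062),("cell",(301,310),.061),("doll",(236,292),.06),("mouth",(444,273),.219)):print(n,onz([p],d,T,z))
c=im[240:305,405:480];cv2.imwrite("pics/crop1.png",cv2.resize(c,None,fx=8,fy=8,interpolation=cv2.INTER_CUBIC)[:,:,::-1])
E
```

```text
cap 508 [[0.62976586 0.11709495 0.02      ]]
line 105 [0.62707402 0.11739847 0.038     ] 127.07538297746393
jar [[ 0.71120063 -0.00635206  0.062     ]]
cell [[0.43945934 0.07877819 0.061     ]]
doll [[0.47279581 0.21487966 0.06      ]]
mouth [[ 0.51987887 -0.17600243  0.219     ]]
```

View pics/crop1.png

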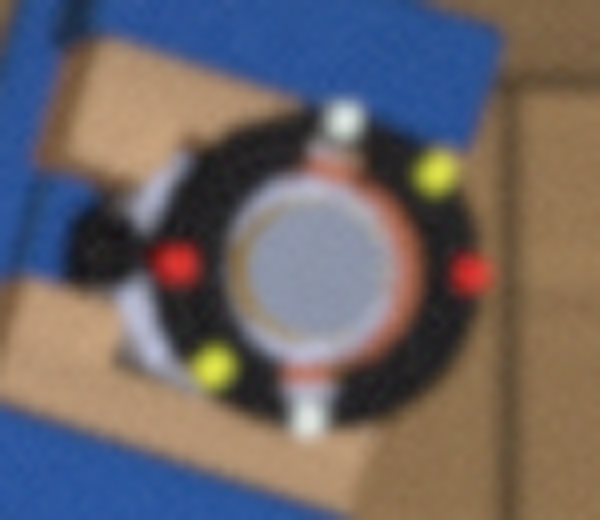

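```bash
cat >> h.py <<'E'
def rel(s,p,yax=None):
    "tool-frame vector to world point p; turn about tool z so tool y lies along world angle yax (mod 180)"
    T=tcpT(s);v=T[:3,:3].T@(np.array(p)-T[:3,3]);t=None
    ya=np.arctan2(T[1,1],T[0,1])
    if yax is not None: t=(-(yax-ya)+np.pi/2)%np.pi-np.pi/2
    return v.round(4),t,np.degrees(ya).round(2)
E
python3 - <<'E'
from h import *
from rig import manip
d=dict(np.load("pics/top0.npz"));T=d["T"]
M=np.array([(343,120),(309,418),(436,173),(213,368),(471,274),(177,265)])/8+[404.5,239.5]
P=onz(M,d,T,.219);print("centre",P.mean(0))
for i in(0,2,4):
    v=P[i]-P[i+1];print(np.degrees(np.arctan2(v[1],v[0]))%180,np.linalg.norm(v[:2]))
s=manip.get_state();print(rel(s,[.628,.117,.16],np.radians(127.1-90)))
im=manip.get_image("wrist");print(im["hand_eye"],im["camera_matrix"],im["k1"])
E
```

```text
centre [ 0.51960382 -0.1780282   0.219     ]
173.80210241958667 0.06569975896198879
131.72074917259073 0.06568836020069496
89.52960127788181 0.06502452172825285
(array([-0.5655, -0.2772,  0.0929]), np.float64(0.6234790422304943), np.float64(72.82))
[[-7.09800182e-04 -9.60186947e-01 -2.79357338e-01  6.98954289e-02]
 [ 9.99999731e-01 -6.30397415e-04 -3.74075091e-04 -7.11141253e-04]
 [ 1.83075876e-04 -2.79357528e-01  9.60187137e-01 -1.21265467e-01]
 [ 0.00000000e+00  0.00000000e+00  0.00000000e+00  1.00000000e+00]] [[359.34745501   0.         317.2703471 ]
 [  0.         359.34745501 239.34457581]
 [  0.           0.           1.        ]] -0.0422931564809413
```

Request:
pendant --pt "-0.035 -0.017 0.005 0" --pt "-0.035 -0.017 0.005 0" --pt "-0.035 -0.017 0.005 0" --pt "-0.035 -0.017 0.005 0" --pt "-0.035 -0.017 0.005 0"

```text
refused: deltas[0]: [-0.035, -0.017, 0.005, 0] is not of type 'object' (schema: type "object"). Nothing was moved.
```

The error is about the shape of the input: a list of objects with named fields. Fixing that and sending the same move.

Request:
pendant --deltas '[{"tx":-0.035, "ty":-0.017, "tz":0.005}, {"tx":-0.035, "ty":-0.017, "tz":0.005}, {"tx":-0.035, "ty":-0.017, "tz":0.005}, {"tx":-0.035, "ty":-0.017, "tz":0.005}, {"tx":-0.035, "ty":-0.017, "tz":0.005}]'

```text
clock: 0.57
position: [0.3126, 0.4151, 0.2279]
ee_rot: [-0.0, 0.149, 0.989, -0.0]
contact_force: [-0.6, 0.4, 0.5]
width: 0.0856
gripper_force: 0.0
```

Request:
pendant --deltas '[{"tx":-0.035, "ty":-0.017, "tz":0.005}, {"tx":-0.035, "ty":-0.017, "tz":0.005}, {"tx":-0.035, "ty":-0.017, "tz":0.005}, {"tx":-0.035, "ty":-0.017, "tz":0.005}, {"tx":-0.035, "ty":-0.017, "tz":0.005}]'

```text
clock: 0.98
position: [0.4549, 0.282, 0.2029]
ee_rot: [-0.0, 0.149, 0.989, 0.0]
contact_force: [0.2, 0.4, -0.9]
width: 0.0855
gripper_force: 0.0
```

Request:
pendant --deltas '[{"tx":-0.035, "ty":-0.017, "tz":0.005}, {"tx":-0.035, "ty":-0.017, "tz":0.005}, {"tx":-0.035, "ty":-0.017, "tz":0.005}, {"tx":-0.035, "ty":-0.017, "tz":0.005}, {}]'

```text
clock: 1.4
position: [0.5728, 0.1721, 0.1818]
ee_rot: [0.002, 0.152, 0.988, -0.001]
contact_force: [0.2, 0.7, -0.1]
width: 0.0853
gripper_force: 0.0
```

Request:
pendant --deltas '[{"yaw":0.124}, {"yaw":0.125}, {"yaw":0.125}, {"yaw":0.125}, {"yaw":0.125}]'

```text
clock: 1.82
position: [0.5674, 0.1773, 0.1829]
ee_rot: [-0.0, 0.449, 0.894, -0.0]
contact_force: [-1.7, -0.4, -0.2]
width: 0.0855
gripper_force: 0.0
```

Request:
pendant --deltas '[{}, {}]'

```text
clock: 1.98
position: [0.5674, 0.1774, 0.1831]
ee_rot: [-0.0, 0.444, 0.896, -0.0]
contact_force: [0.3, -0.4, 1.5]
width: 0.0854
gripper_force: 0.0
```

```bash
python3 - <<'E'
from h import *
from rig import manip
s,d,T=snap(manip,"wrist","w1")
print(s["clock"],s["qpos"],rel(s,[.628,.117,.05],np.radians(37.1)))
E
```

```text
1.9833 [ 1.85926527e-01  3.50983564e-01  1.57356587e+00  1.26571983e-04
  1.21754809e+00 -4.64328362e-01] (array([-0.0848,  0.0117,  0.133 ]), np.float64(0.00269398522708153), np.float64(37.25))
```

View pics/w1.png

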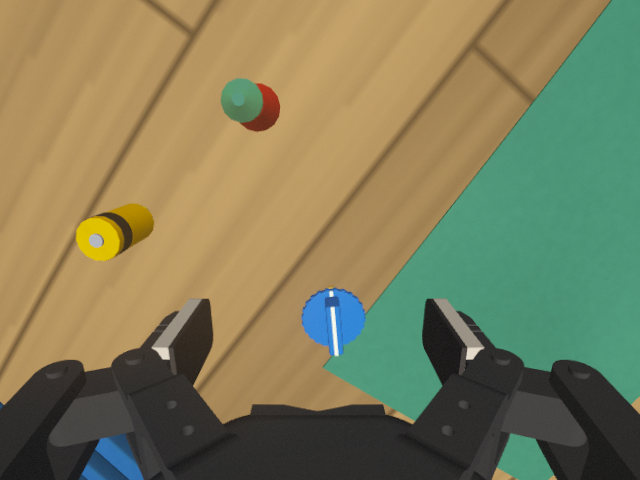

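```bash
cat >> h.py <<'E'
def cap(d,T,zl,zf,box):
    hsv=cv2.cvtColor(d["img"],cv2.COLOR_RGB2HSV);x0,y0,x1,y1=box
    sub=np.zeros(hsv.shape[:2],bool);sub[y0:y1,x0:x1]=1
    blue=(hsv[...,0]>95)&(hsv[...,0]<130)&(hsv[...,1]>110)&sub
    k=np.ones((5,5),np.uint8)
    cs,_=cv2.findContours(cv2.morphologyEx(blue.astype(np.uint8),cv2.MORPH_CLOSE,k),cv2.RETR_EXTERNAL,cv2.CHAIN_APPROX_NONE)
    cn=max(cs,key=cv2.contourArea);f=onz(cn.reshape(-1,2),d,T,zf);A=np.c_[2*f[:,:2],np.ones(len(f))]
    c=np.linalg.lstsq(A,(f[:,:2]**2).sum(1),rcond=None)[0]
    m=np.zeros(hsv.shape[:2],np.uint8);cv2.drawContours(m,[cv2.convexHull(cn)],-1,1,-1)
    w=(hsv[...,1]<70)&(hsv[...,2]>170)&(m>0)
    ys,xs=np.where(w);P=onz(np.c_[xs,ys],d,T,zl);v=np.linalg.svd(P-P.mean(0))[2][0]
    q=(P-P.mean(0))@v
    return c[:2],np.sqrt(c[2]+c[:2]@c[:2]),P.mean(0)+v*(q.max()+q.min())/2,np.ptp(q),np.degrees(np.arctan2(v[1],v[0]))%180
E
python3 - <<'E'
from h import *
from rig import manip
d=np.load("pics/w1.npz");print(cap(d,d["Tw"],.038,.017,(295,280,375,365)))
E
```

```text
(array([0.63251688, 0.11519777]), np.float64(0.029123250922961603), array([0.62693558, 0.12092202, 0.038     ]), np.float64(0.060054656997192125), np.float64(132.36051811074137))
```

```bash
sed -i 's/    ys,xs=np.where(w);P=/    n,l,st,_=cv2.connectedComponentsWithStats(w.astype(np.uint8));w=l==1+np.argmax(st[1:,4])\n    ys,xs=np.where(w);P=/' h.py
python3 - <<'E'
from h import *
from rig import manip
d=np.load("pics/w1.npz");r=cap(d,d["Tw"],.038,.017,(295,280,375,365));print(r)
s=manip.get_state();p=r[2]
print(rel(s,[p[0],p[1],.031],np.radians(r[4]-90)))
E
```

```text
(array([0.63251688, 0.11519777]), np.float64(0.029123250922961603), array([0.63150741, 0.11593719, 0.038     ]), np.float64(0.046526855563751426), np.float64(132.14372238698886))
(array([-0.0877,  0.0138,  0.1521]), np.float64(-0.08546348868058051), np.float64(37.25))
```

Request:
pendant --deltas '[{"tx":-0.0292, "ty":0.0046, "tz":0.02}, {"tx":-0.0292, "ty":0.0046, "tz":0.02}, {"tx":-0.0293, "ty":0.0046, "tz":0.02}, {"tz":0.02, "yaw":-0.085}, {}]'

```text
clock: 2.45
position: [0.6297, 0.1142, 0.0988]
ee_rot: [-0.004, 0.407, 0.914, -0.002]
contact_force: [-2.4, 0.2, 0.3]
width: 0.0853
gripper_force: 0.0
```

```bash
python3 - <<'E'
from h import *
from rig import manip
s,d,T=snap(manip,"wrist","w2")
print(s["clock"],rel(s,[.6315,.1159,.0415],np.radians(42.1)))
E
```

```text
2.45 (array([-0.0002,  0.0029,  0.0573]), np.float64(-0.0014306775065615618), np.float64(42.02))
```

View pics/w2.png

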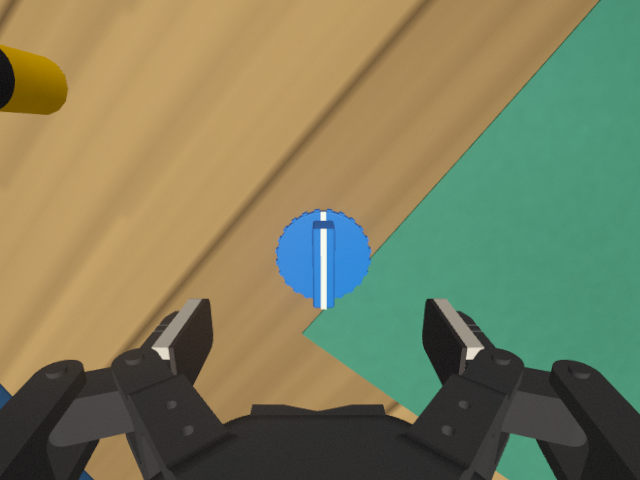

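Request:
pendant --deltas '[{"tz":0.02}, {"tz":0.02}, {}, {}]'

```text
clock: 2.83
position: [0.6308, 0.1164, 0.0639]
ee_rot: [-0.0, 0.407, 0.913, -0.0]
contact_force: [-0.4, 0.1, 0.1]
width: 0.0854
gripper_force: 0.0
```

```bash
python3 - <<'E'
from h import *
from rig import manip
s,d,T=snap(manip,"wrist","w3");r=cap(d,T,.038,.017,(240,80,400,345));print(r)
print(s["clock"],rel(s,[r[2][0],r[2][1],.0415],np.radians(r[4]-90)))
E
```

```text
(array([0.63277716, 0.11501983]), np.float64(0.025286183675104382), array([0.63154849, 0.11606044, 0.038     ]), np.float64(0.04569037906099424), np.float64(132.51613088481855))
2.8333 (array([-0.0008,  0.0003,  0.0224]), np.float64(-0.009500860664851452), np.float64(41.97))
```

Request:
pendant --deltas '[{"tx":-0.0008, "tz":0.0224, "yaw":-0.009}, {}, {}]'

```text
clock: 3.13
position: [0.6318, 0.1154, 0.0418]
ee_rot: [-0.0, 0.403, 0.915, -0.0]
contact_force: [0.0, 0.1, 0.3]
width: 0.0855
gripper_force: 0.0
```

Request:
pendant --deltas '[{}, {}, {}, {}, {}]' --jaw 0.0 --squeeze 60

```text
clock: 3.55
position: [0.6323, 0.1151, 0.0414]
ee_rot: [0.0, 0.403, 0.915, 0.0]
contact_force: [0.2, 0.4, -0.0]
width: 0.0255
gripper_force: 0.0
```

Request:
pendant --deltas '[{}, {}, {}]'

```text
clock: 3.8
position: [0.6324, 0.1151, 0.0413]
ee_rot: [0.0, 0.403, 0.915, 0.0]
contact_force: [-0.2, 0.2, 2.3]
width: 0.0107
gripper_force: 59.8
```

Request:
pendant --deltas '[{"tz":-0.02}, {"tz":-0.038}, {"tz":-0.038}, {"tz":-0.038}, {"tz":-0.038}]'

```text
clock: 4.22
position: [0.6314, 0.115, 0.2141]
ee_rot: [-0.001, 0.403, 0.915, -0.0]
contact_force: [1.4, -0.1, -0.8]
width: 0.0105
gripper_force: 59.3
```

Request:
pendant --deltas '[{"tz":-0.038}, {"tz":-0.038}, {"tz":-0.02}, {}, {}]'

```text
clock: 4.63
position: [0.6323, 0.115, 0.3099]
ee_rot: [0.001, 0.403, 0.915, 0.001]
contact_force: [-1.4, -0.2, -1.1]
width: 0.0103
gripper_force: 59.3
```

```bash
python3 - <<'E'
from h import *
from rig import manip
s,d,T=snap(manip,"wrist","w4")
z=s["position"][2]-.0413;print(s["clock"],s["position"],s["contact_force"],s["width"])
r=cap(d,T,z+.038,z+.017,(240,80,400,400));print(r,rel(s,[r[2][0],r[2][1],z]))
print(rel(s,[.5196,-.178,.31],np.radians(173.8-90)))
E
```

```text
4.6333 [0.63232035 0.1150361  0.3099092 ] [-1.36224384 -0.24708351 -1.1435285 ] 0.010348407121051567
(array([0.63271785, 0.11463322]), np.float64(0.02308078016564427), array([0.63136393, 0.11589946, 0.3066092 ]), np.float64(0.045403772264210544), np.float64(132.7657524252187)) (array([ 0.0013, -0.0002,  0.0413]), None, np.float64(42.45))
(array([-0.1401, -0.281 , -0.0004]), np.float64(-0.7216308041239773), np.float64(42.45))
```

View pics/w4.png

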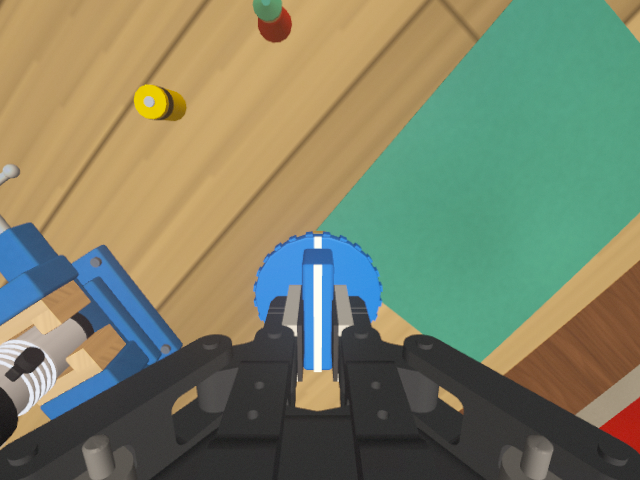

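```bash
python3 - <<'E'
from h import *
from rig import manip
print(rel(manip.get_state(),[.60,-.186,.31]))
E
```

```text
(array([-0.2008, -0.2264, -0.002 ]), None, np.float64(42.45))
```

Request:
pendant --deltas '[{"tx":-0.025, "ty":-0.0283}, {"tx":-0.025, "ty":-0.0283}, {"tx":-0.025, "ty":-0.0283}, {"tx":-0.025, "ty":-0.0283}, {"tx":-0.025, "ty":-0.0283}]'

```text
clock: 5.1
position: [0.6105, -0.0739, 0.3058]
ee_rot: [-0.003, 0.403, 0.915, -0.0]
contact_force: [0.2, -0.8, -1.4]
width: 0.0108
gripper_force: 59.3
```

Request:
pendant --deltas '[{"tx":-0.025, "ty":-0.0283}, {"tx":-0.025, "ty":-0.0283}, {"tx":-0.025, "ty":-0.0283}, {}, {"yaw":-0.1}]'

```text
clock: 5.52
position: [0.5986, -0.1876, 0.3055]
ee_rot: [-0.003, 0.358, 0.934, 0.0]
contact_force: [-0.0, 0.3, -1.6]
width: 0.0109
gripper_force: 59.3
```

Request:
pendant --deltas '[{"yaw":-0.124}, {"yaw":-0.124}, {"yaw":-0.124}, {"yaw":-0.124}, {"yaw":-0.124}]'

```text
clock: 5.93
position: [0.5991, -0.1848, 0.3058]
ee_rot: [-0.003, 0.052, 0.999, 0.001]
contact_force: [0.3, 0.8, -0.8]
width: 0.0106
gripper_force: 59.3
```

Request:
pendant --deltas '[{}, {}, {}]'

```text
clock: 6.18
position: [0.5997, -0.1851, 0.3074]
ee_rot: [-0.001, 0.056, 0.998, 0.001]
contact_force: [-0.7, -0.0, -1.1]
width: 0.0107
gripper_force: 59.3
```

```bash
python3 - <<'E'
from h import *
from rig import manip
s,d,T=snap(manip,"wrist","w5")
print(s["clock"],s["position"],s["qpos"],rel(s,[.5196,-.178,.31],np.radians(83.8)))
E
```

```text
6.1833 [ 0.59965322 -0.18506823  0.30742269] [-4.10225433e-01  3.35125891e-01  1.28609407e+00  1.11209366e-04
  1.52303709e+00 -1.86868819e+00] (array([ 0.0803, -0.0019, -0.0024]), np.float64(-0.004129731772938516), np.float64(83.56))
```

View pics/w5.png

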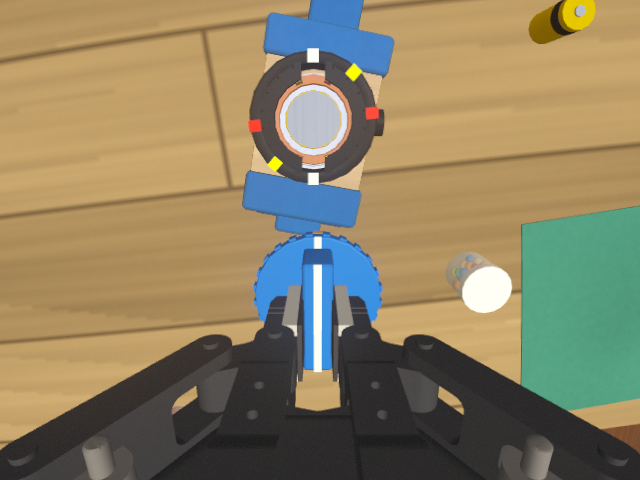

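```bash
cat >> h.py <<'E'
def marks(d,T,box,z=.219):
    hsv=cv2.cvtColor(d["img"],cv2.COLOR_RGB2HSV);h,S,V=[hsv[...,i] for i in range(3)];x0,y0,x1,y1=box
    sub=np.zeros(h.shape,bool);sub[y0:y1,x0:x1]=1;out={}
    for n,m in(("white",(S<40)&(V>190)),("yellow",(h>23)&(h<35)&(S>150)&(V>150)),("red",((h<6)|(h>174))&(S>150)&(V>120))):
        out[n]=[(a,c,onz([c],d,T,z)[0,:2].round(4)) for a,c in blobs(m&sub,30)]
    return out
E
python3 - <<'E'
from h import *
d=np.load("pics/w5.npz");print(marks(d,d["Tw"],(240,40,390,190)))
T=d["Tw"];z=.3074-.0413
ends=onz([[318,263.5],[318,371]],d,T,z+.038);print(ends,onz([[318,237]],d,T,z+.017))
P=onz([[256,290],[381,290]],d,T,z+.017);print(P)
E
```

```text
{'white': [(np.int32(166), array([312.6,  54.6]), array([ 0.4879, -0.1758])), (np.int32(40), array([313.6,  73.8]), array([ 0.4975, -0.1764])), (np.int32(3476), array([313.1, 119.6]), array([ 0.5211, -0.1794])), (np.int32(93), array([313.1, 165.8]), array([ 0.5464, -0.1823])), (np.int32(132), array([313. , 178.5]), array([ 0.5536, -0.1832]))], 'yellow': [(np.int32(163), array([353.1,  72.2]), array([ 0.4991, -0.1551])), (np.int32(138), array([274.7, 163.4]), array([ 0.5425, -0.2041]))], 'red': [(np.int32(155), array([371.8, 112.6]), array([ 0.521 , -0.1466])), (np.int32(143), array([254.8, 125.4]), array([ 0.5204, -0.2122]))]}
[[ 0.57520845 -0.18299725  0.3041    ]
 [ 0.62136018 -0.18820912  0.3041    ]] [[ 0.57100067 -0.18246515  0.2831    ]]
[[ 0.59202991 -0.21235121  0.2831    ]
 [ 0.59826923 -0.15757917  0.2831    ]]
```

Request:
pendant --deltas '[{"tx":0.026, "ty":-0.0009}, {"tx":0.026, "ty":-0.0009}, {"tx":0.0259, "ty":-0.0008}, {"tz":0.02}, {}]'

```text
clock: 6.65
position: [0.5197, -0.1785, 0.2867]
ee_rot: [-0.002, 0.056, 0.998, 0.001]
contact_force: [-0.6, 0.0, -1.9]
width: 0.0105
gripper_force: 59.3
```

Request:
pendant --deltas '[{}, {}, {}]'

```text
clock: 6.9
position: [0.5234, -0.1797, 0.2894]
ee_rot: [0.001, 0.055, 0.998, -0.0]
contact_force: [-0.2, 0.4, -1.5]
width: 0.0106
gripper_force: 59.3
```

```bash
python3 - <<'E'
from h import *
from rig import manip
s,d,T=snap(manip,"wrist","w6")
z=.2866-.0413
print(s["clock"],s["position"],rel(s,[.5997-.0777,-.1851+.0061,.2600],np.radians(83.57)))
m=marks(d,T,(200,150,440,400));print({k:v for k,v in m.items() if k!="white"})
s2,d2,T2=snap(manip,"scene","s6");c=d2["img"][130:230,140:260];cv2.imwrite("pics/s6c.png",cv2.resize(c,None,fx=5,fy=5,interpolation=cv2.INTER_CUBIC)[:,:,::-1])
E
```

```text
6.9 [ 0.5233971  -0.17970658  0.28941191] (array([0.0015, 0.0006, 0.0294]), np.float64(0.0022887923449954606), np.float64(83.7))
{'yellow': [(np.int32(167), array([359.5, 216.9]), array([ 0.499 , -0.1548]))], 'red': [(np.int32(133), array([376.7, 253.7]), array([ 0.5212, -0.1468])), (np.int32(61), array([258.6, 263.3]), array([ 0.5196, -0.2138]))]}
```

View pics/s6c.png

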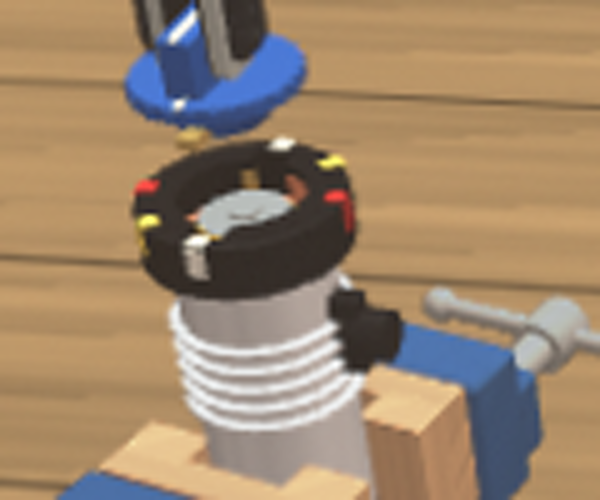

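Request:
pendant --deltas '[{"tx":0.0012, "ty":0.0005, "tz":0.012, "yaw":0.002}, {"tz":0.011}, {}, {}]'

```text
clock: 7.33
position: [0.5214, -0.1787, 0.2656]
ee_rot: [-0.0, 0.056, 0.998, 0.0]
contact_force: [-0.0, -0.2, -0.4]
width: 0.0106
gripper_force: 59.3
```

```bash
python3 - <<'E'
from h import *
from rig import manip
s,d,T=snap(manip,"wrist","w7")
print(s["clock"],s["position"],s["contact_force"],rel(s,[.5997-.0777,-.1851+.0061,.2498],np.radians(83.57)))
hsv=cv2.cvtColor(d["img"],cv2.COLOR_RGB2HSV)
m=marks(d,T,(200,150,440,420));print({k:[x[1:] for x in v] for k,v in m.items()})
z=s["position"][2]-.0413;print(cap(d,T,z+.038,z+.017,(240,80,400,400))[2:])
s2,d2,T2=snap(manip,"scene","s7");c=d2["img"][130:230,140:260];cv2.imwrite("pics/s7c.png",cv2.resize(c,None,fx=5,fy=5,interpolation=cv2.INTER_CUBIC)[:,:,::-1])
E
```

```text
7.3333 [ 0.52137037 -0.17871896  0.26564048] [-0.04112261 -0.24899919 -0.4414624 ] (array([-0.0007, -0.0002,  0.0158]), np.float64(0.0005084931650449764), np.float64(83.6))
{'white': [(array([317.6, 201.1]), array([ 0.4815, -0.175 ])), (array([317.2, 214.6]), array([ 0.4879, -0.1759])), (array([317.5, 242.4]), array([ 0.5017, -0.1774])), (array([317.5, 318. ]), array([ 0.5426, -0.182 ])), (array([293.3, 328.3]), array([ 0.5471, -0.1953])), (array([341.8, 328.1]), array([ 0.5499, -0.1699]))], 'yellow': [(array([363.3, 232. ]), array([ 0.499 , -0.1547]))], 'red': [(array([383.9, 272.9]), array([ 0.5213, -0.1461])), (array([249.8, 285. ]), array([ 0.5202, -0.2139]))]}Traceback (most recent call last):
  File "<stdin>", line 7, in <module>
  File "h.py", line 34, in cap
    n,l,st,_=cv2.connectedComponentsWithStats(w.astype(np.uint8));w=l==1+np.argmax(st[1:,4])
                                                                         ~~~~~~~~~^^^^^^^^^^
    return _wrapfunc(a, 'argmax', axis=axis, out=out, **kwds)
    return bound(*args, **kwds)
ValueError: attempt to get argmax of an empty sequence
```

Request:
pendant --deltas '[{"tx":-0.0005, "ty":-0.0002, "tz":0.004}, {"tz":0.003}, {}]'

```text
clock: 7.63
position: [0.5216, -0.179, 0.2585]
ee_rot: [-0.0, 0.056, 0.998, 0.0]
contact_force: [0.0, 0.3, -0.5]
width: 0.0107
gripper_force: 59.3
```

Request:
pendant --deltas '[{"tz":0.002}, {"tz":0.002}, {}]'

```text
clock: 7.88
position: [0.5215, -0.1789, 0.2545]
ee_rot: [-0.0, 0.056, 0.998, 0.0]
contact_force: [-0.4, 0.1, -0.5]
width: 0.0107
gripper_force: 59.3
```

```bash
python3 -c "
from rig import manip
s=manip.get_state();print(s['position'],s['contact_force'],s['moment'])"
```

```text
[ 0.52149255 -0.17893461  0.25453686] [-0.37675967  0.11475883 -0.51305458] [-0.01104916  0.04737551 -0.03963625]
```

Request:
pendant --deltas '[{"tz":0.002}, {"tz":0.001}, {}]'

```text
clock: 8.13
position: [0.5218, -0.1791, 0.2521]
ee_rot: [0.0, 0.056, 0.998, -0.0]
contact_force: [-0.6, -0.2, 1.5]
width: 0.0106
gripper_force: 59.6
```

Request:
pendant --deltas '[{"tz":0.001}, {"tz":0.0005}, {}]'

```text
clock: 8.38
position: [0.5218, -0.1791, 0.2506]
ee_rot: [0.0, 0.056, 0.998, -0.0]
contact_force: [0.8, -0.2, 2.2]
width: 0.0104
gripper_force: 59.6
```

Request:
pendant --deltas '[{"tz":0.0005}, {}, {}]'

```text
clock: 8.63
position: [0.5218, -0.1791, 0.25]
ee_rot: [0.0, 0.056, 0.998, -0.0]
contact_force: [-0.8, 0.1, 2.2]
width: 0.0107
gripper_force: 59.6
```

Request:
pendant --deltas '[{"tz":0.0005}, {}, {}]'

```text
clock: 8.88
position: [0.5218, -0.1791, 0.2498]
ee_rot: [0.0, 0.056, 0.998, -0.0]
contact_force: [-0.5, 0.7, 4.9]
width: 0.0107
gripper_force: 60.0
```

Request:
pendant --deltas '[{"tz":0.0005}, {}, {}]'

```text
clock: 9.13
position: [0.5218, -0.1791, 0.2497]
ee_rot: [0.0, 0.056, 0.998, -0.0]
contact_force: [-1.3, 1.5, 7.0]
width: 0.0105
gripper_force: 60.4
```

Request:
pendant --deltas '[{"tz":0.0005}, {}, {}]'

```text
clock: 9.38
position: [0.5218, -0.179, 0.2497]
ee_rot: [0.001, 0.056, 0.998, -0.0]
contact_force: [-1.8, 1.4, 9.5]
width: 0.0108
gripper_force: 60.8
```

Request:
pendant --deltas '[{"ty":-0.0001, "tz":-0.0004, "yaw":0.06}, {"ty":-0.00015, "yaw":0.1}, {"ty":-0.00015, "yaw":0.1}, {"ty":-0.00015, "yaw":0.1}, {}]'

```text
clock: 9.8
position: [0.5222, -0.1797, 0.2497]
ee_rot: [0.001, 0.235, 0.972, -0.0]
contact_force: [-0.0, 0.8, 6.9]
width: 0.0106
gripper_force: 60.4
```

Request:
pendant --deltas '[{"ty":-0.00015, "yaw":0.1}, {"ty":-0.00015, "yaw":0.1}, {"ty":-0.00015, "yaw":0.08}, {}, {}]'

```text
clock: 10.22
position: [0.5218, -0.1802, 0.2497]
ee_rot: [0.001, 0.367, 0.93, -0.0]
contact_force: [-0.7, 0.1, 7.5]
width: 0.0103
gripper_force: 60.4
```

```bash
python3 - <<'E'
from h import *
from rig import manip
s,d,T=snap(manip,"wrist","w8")
print(s["position"],s["moment"],s["contact_force"],rel(s,s["position"],np.radians(173.57-90-42)))
m=marks(d,T,(200,150,440,420));print({k:[x[1:] for x in v] for k,v in m.items()})
E
```

```text
[ 0.52176301 -0.18024052  0.24974289] [0.04600013 0.24971874 0.0669204 ] [-0.73043583  0.05296017  7.52898631] (array([0., 0., 0.]), np.float64(0.0936062055597815), np.float64(46.93))
{'white': [(array([317.9, 203.2]), array([ 0.4915, -0.1518])), (array([272.3, 235.7]), array([ 0.4883, -0.1763])), (array([317. , 242.5]), array([ 0.504 , -0.1641])), (array([317.5, 318. ]), array([ 0.5314, -0.1894])), (array([293.3, 328.3]), array([ 0.5275, -0.2015])), (array([341.8, 328.1]), array([ 0.5432, -0.1846]))], 'yellow': [(array([324.6, 218.8]), array([ 0.4985, -0.1544]))], 'red': [(array([372.4, 243.2]), array([ 0.521 , -0.1465]))]}
```

View pics/w8.png

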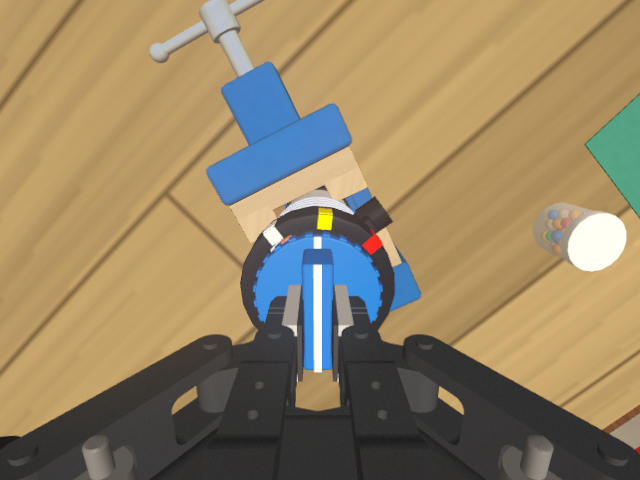

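Request:
pendant --deltas '[{"ty":-0.0001, "yaw":0.05}, {"yaw":0.043}, {}, {}, {}]'

```text
clock: 10.68
position: [0.5216, -0.1803, 0.2497]
ee_rot: [0.001, 0.41, 0.912, -0.0]
contact_force: [-1.0, -1.1, 7.7]
width: 0.0105
gripper_force: 60.4
```

```bash
python3 - <<'E'
from h import *
from rig import manip
s,d,T=snap(manip,"wrist","w9")
print(s["position"],s["moment"],s["contact_force"],s["qd"],rel(s,s["position"],np.radians(173.57-90-42)))
m=marks(d,T,(200,150,440,420));m={k:[x[1:] for x in v] for k,v in m.items()};print(m)
c=np.array([.5208,-.1795]);a=lambda p:np.degrees(np.arctan2(*(p-c)[::-1]))%360
print({k:[a(x[1]) for x in v] for k,v in m.items()})
E
```

```text
[ 0.52159851 -0.18033293  0.24971178] [0.01301662 0.18593804 0.12646753] [-0.97391952 -1.06347386  7.73135907] [-2.07243944e-03  9.80844232e-05  1.78793797e-03 -4.58179173e-04
  1.02835381e-03  1.14541428e-03] (array([0., 0., 0.]), np.float64(0.0008487178582083921), np.float64(41.62))
{'white': [(array([317. , 202.9]), array([ 0.4938, -0.1493])), (array([267.4, 239.8]), array([ 0.4883, -0.1761])), (array([317. , 242.5]), array([ 0.5055, -0.1626])), (array([317.5, 318. ]), array([ 0.5304, -0.1902])), (array([293.3, 328.3]), array([ 0.5254, -0.202 ])), (array([341.8, 328.2]), array([ 0.5427, -0.1866]))], 'yellow': [(array([317.3, 218.9]), array([ 0.4985, -0.1545]))], 'red': [(array([367.8, 238.5]), array([ 0.521 , -0.1463]))]}
{'white': [np.float64(131.79797941667786), np.float64(174.02770445203475), np.float64(132.1553443952268), np.float64(311.8983359701313), np.float64(281.5545756478793), np.float64(342.0372584484833)], 'yellow': [np.float64(131.73296175948516)], 'red': [np.float64(89.65484887683591)]}
```

Request:
pendant --deltas '[{}, {}, {}, {}, {}]'

```text
clock: 11.15
position: [0.5216, -0.1804, 0.2497]
ee_rot: [0.001, 0.41, 0.912, -0.0]
contact_force: [-1.2, 0.1, 7.3]
width: 0.0107
gripper_force: 60.4
```

```bash
python3 -c "
from rig import manip
print(manip.get_state()['moment']);print(manip.sign_off())"
```

```text
[-0.02017195  0.19663033  0.09070504]
the job is handed in; nothing more can be done
None
```

The cap is seated and turned 42° clockwise, with its line on the yellow test mark in the wrist image; I handed the job in at 11.2 s with it still gripped and held steady there, and the arm never went near the spare cell, peg doll or bead jar.

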